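# Dry-fit a split block on its dowels

## Robot

A 6-joint arm with a two-finger parallel gripper is mounted at the origin on the work surface. World frame = base frame: x ahead of the robot, y to its left, z up, the work surface at z = 0. Lengths are in m, angles in rad, forces in N, time in s.
With the tool pointing down it reaches from about 0.4 to 0.825 m from the base axis. Payload 7 kg.
Tool frame: the origin (TCP) lies on the centre line of the jaws, within the pads' length; the fingertips stand 8 mm ahead of it and the grasp point (between the pads) lies 11 mm behind it; z points along the fingers, x is the direction in which the jaws open and shut, and the axes are right-handed (so a half turn about z gives the same grasp; the last joint's range is limited). The gripper opens to 85 mm and grips with 20 to 120 N. Pads are 22 mm wide; open, the fingers measure 114 mm over their backs; the gripper's body (76 mm by 85 mm) begins 54 mm behind the grasp point. The pads swing forward as they close: fully open they stand 13 mm farther back than shut.
Start: joints at [1.629, 0.359, 0.012, 0, -1.224, -0.288], TCP at [0.154, 0.657, 0.239] pointing down, gripper open.
Joint ranges: [-3.07, 3.07], [-1.43, 2.12], [-1.02, 1.25], [-3.03, 1.67], [-3.05, -0], [-3.03, 3.03]. Speed limits (rad/s): [2.39, 2.39, 3.01, 3.14, 3.14, 3.14].

## Interface

Orientations are given as [roll, pitch, yaw] about the fixed x, y, z axes, in that order (R = Rz(yaw) Ry(pitch) Rx(roll)).
In Python, from station import env gives the robot as it stands.
- The arm moves only by the shell command python3 -m creep 'ROWS' [FORCE]. ROWS is JSON, a list of rows, each a list of 7 numbers: the finger opening in mm, from 0 to 85.4, then the shift along the world's x, y, z in mm, then the turn, a rotation vector about the world's x, y, z in degrees. A call has 1 to 5 rows; each row shifts and turns the commanded pose from where the row before left it; what a row does not reach is not made up. A row lasts 1/8 s, in which the tool goes at most 62.5 mm and 10.7 degrees, less where a joint would pass 70% of its speed; a pose out of reach is approached as far as the arm can. A call with a gripper value outside its range is refused whole. The fingers move at their own pace and stop on an object; FORCE is the grip in N (left out, the last holds). Time passes only in rows, so rows that do not move let the fingers close. It gives the time, the measured TCP pose, the force and the opening at its end, in the units of the state.
- env.read_state(): the state, without advancing time (a new reading comes with each control period).
- env.get_image(name): name is "side" or "top" or "wrist"; returns a dict with "img" (420x560x3 uint8, blue, green, red), "depth" (420x560 float32, m along the optical axis (not along the pixel's ray), 0 where there is no reading), "mtx" (3x3 intrinsics, pixels), "rvec" (rotation vector, rad) and "tvec" (3), from world to camera coordinates, as OpenCV has them. Camera axes: x right, y down, z forward; pixel columns grow to the right and rows downward; lengths in m; the calibration is good to about 2 mm. A picture is of the moment at which its call begins.
- env.hand_in(): hands the job in, once; it reports no verdict.
The state is a dict: "time": time; "q": joint angles; "qvel": joint speeds; "joint_efforts": joint torques, N m; "tool_pos": TCP position; "orientation": TCP orientation; "ft_force": force on the tool from outside, world axes, zero at the start; "moment": the same for the moment, N m; "finger_gap": finger opening in m.
Only numpy, scipy, OpenCV 4.12 (cv2) and the standard library are available. Lean on these libraries where they do the work, as an engineer would, in place of code of your own. Each camera call takes 0.05 s, during which the arm holds its last target.

## Task

Dry-fit the split oak block: slide the steel guard on the jig all the way to its end stop so that the dowels are clear, then set the loose upper half (the one with the grip rib) onto the two dowels, fully home and flush on the lower half. Keep hold of it and finish while still pressing it down on the lower half with a firm 10 N or more, ready for the clamp; do not let go. Leave the other things on the bench where they are.

Things in the scene. Friction and masses are not known exactly. Their poses are not given: they have to be found in the camera images.
- jig: Plywood jig board 185 x 230 x 18 mm, fixed to the bench. Origin on the bench under the centre of the lower block half, z up. That fixed oak half is 60 mm along jig x, 130 mm along jig y, its mating face 48 mm above the bench. Beyond it (jig x = +80 mm) an aluminium track runs along jig y, with the steel guard on it and an end stop 48 mm above the bench at its +y end.
- jig_seat (a point): Centre of the lower half's upper (mating) face, 48 mm above the bench; axes as the jig's. Two upright dowels stand on it, 25 mm high, the top 7 mm tapering by 3 mm all round: 14 mm thick at y = +45 mm, 10 mm thick at y = -45 mm, both at x = 0. A half-octagon groove 24 mm wide crosses the middle along x.
- guard_grip (a point): Centre of the guard's wooden grip, 112 mm above the bench: an upright square post 24 x 24 mm, top at 134 mm. Axes as the jig's. The guard's steel arm under it (50 mm along jig y, 82 to 88 mm above the bench) reaches 100 mm from the grip's axis towards jig -x, over the lower half. Grip and arm slide together along jig y.
- guard (a joint): Guard slide in m, grows towards jig +y: 0 to 0.145 (end stop, arm clear beyond the +y end of the block). Starts between 0 and 0.05, arm over the block. Friction 2.5 N; stays where it is left. At value q the grip stands at y = q - 40 mm, x = +80 mm in the jig's frame.
- cap: Loose upper oak half, 0.2 to 0.42 kg, standing left or right of the jig, right way up. Origin at the centre of its underside, z up. 60 mm along its x, 130 mm along its y, 30 mm thick, plus a rib on top. Two vertical through holes: 16 mm at y = +45 mm, 12 mm at y = -45 mm, so it fits one way round only, its y along jig +y. At the start it is turned no more than 0.75 rad from that.
- cap_grip (a point): Centre of the upright grip rib on top of the upper half, 52 mm above its underside. The rib is 24 mm along cap x, 64 mm along cap y and 44 mm high (30 to 74 mm above the underside). Axes as the cap's. Gripped across its 24 mm the half stays square in the fingers.
- cap_seat (a point): Centre of the upper half's underside (same place as cap). Axes as the cap's. Seated, it coincides with jig_seat.
- offcut: Bystander: plain oak offcut without rib or holes, 60 x 120 x 35 mm, on the other side of the jig from the upper half. Origin under its centre.
- chisel: Bystander: chisel lying flat, 260 mm long along its x, 24 mm high, at the far right side. Origin on the bench about half-way along.
- mallet: Bystander: wooden mallet lying, head 65 x 120 x 70 mm, handle 200 mm towards its -x. Far right. Origin under the head's rear face.
- glue: Bystander: white glue bottle, 60 mm in diameter, 170 mm tall, far left. Origin under its centre.
- tape: Bystander: roll of tape lying flat, 100 mm across, 25 mm high, far left. Origin under its centre.
- square: Bystander: try square lying flat, wooden stock 100 mm along x and steel blade 150 mm along y, 16 mm high, beyond the jig. Origin at the stock's end.
- wedgeblock: Bystander: small pale softwood block, 40 x 90 x 40 mm, at the left side. Origin under its centre.
Not all that is in view belongs to the job. What is shaped like the cap but black is not meant.

How it is judged:
On the way, in this order (a step that is already met when the one before it is completed fails the run):
1. the guard is slid to its end stop (value of joint guard above 0.14 m), for 0.2 s.
2. the upper half is home on the dowels and pressed down (horizontal distance between cap_seat and jig_seat below 0.004 m and z of cap_seat in the frame of jig_seat between -0.003 and 0.0025 m and angle between the y axis of cap_seat and the y axis of jig_seat, either way round below 0.06 rad and angle between cap_seat's own z axis and vertical below 0.035 rad and contact force between cap and jig above 8 N and contact force between the fingers and cap above 4 N), for 0.3 s.
At the end, for the whole second after the job is handed in: Guard within 5 mm of its end stop; upper half at rest on the dowels, within 4 mm of centre, 2.5 mm of touching, level within 2 deg, in line within 3.4 deg; the halves press on each other with over 8 N and the fingers still push on the upper half (over 4 N) (all of step 2 and value of joint guard above 0.14 m and linear speed of cap below 0.02 m/s); the arm keeps its last pose, push and grip.
It fails at once if a bystander on the bench is moved by more than 40 mm (distance of any of offcut, chisel, mallet, glue, tape, square, wedgeblock from where it was at the start of the episode above 0.04 m).
It also fails if it takes over 64 s, if anything falls off the work surface, if the arm or the gripper's body presses on something with over 40 N, if the wrist force passes 120 N, or if a joint passes its speed limit or range.

## Working session

There is one attempt and no reset: what is moved stays moved. The work goes in short steps, Python scripts to look and compute and a shell command to move; the robot and the scene stay as the last step left them, time stands still between calls to the robot, and variables do not carry over. Pictures are saved under pics/ and viewed, and the job is handed in when it is done.

```bash
ls; mkdir -p pics; python3 - <<'E'
from station import env
import cv2,numpy as np
s=env.read_state()
print({k:np.round(v,3) for k,v in s.items()})
for n in ["top","side"]:
    d=env.get_image(n); cv2.imwrite(f"pics/{n}0.png",d["img"]); np.savez(f"{n}0.npz",**d)
    R=cv2.Rodrigues(d["rvec"])[0]; print(n,(-R.T@np.array(d["tvec"]).ravel()).round(3),R.round(2).tolist(),d["mtx"][0])
E
```

```text
pics
{'time': np.float64(0.0), 'q': array([ 1.629,  0.359,  0.011, -0.   , -1.224, -0.288]), 'qvel': array([ 0.   , -0.001,  0.001, -0.   ,  0.001,  0.   ]), 'joint_efforts': array([-0.0000e+00, -5.8331e+01,  2.9342e+01,  6.9370e+00, -6.0000e-03,
       -0.0000e+00]), 'tool_pos': array([0.154, 0.657, 0.238]), 'orientation': array([-3.141e+00, -2.000e-03, -1.801e+00]), 'ft_force': array([ 0.808,  0.273, -0.833]), 'moment': array([-0.02 ,  0.025, -0.016]), 'finger_gap': np.float64(0.086)}
top [ 0.265 -0.008  1.483] [[-0.03, -1.0, -0.0], [-0.99, 0.03, -0.15], [0.15, -0.0, -0.99]] [493.54644537   0.         278.61859222]
side [-0.033 -0.5    0.876] [[0.69, -0.72, 0.02], [-0.53, -0.52, -0.67], [0.49, 0.45, -0.75]] [402.57811558   0.         280.44633524]
```

View pics/top0.png

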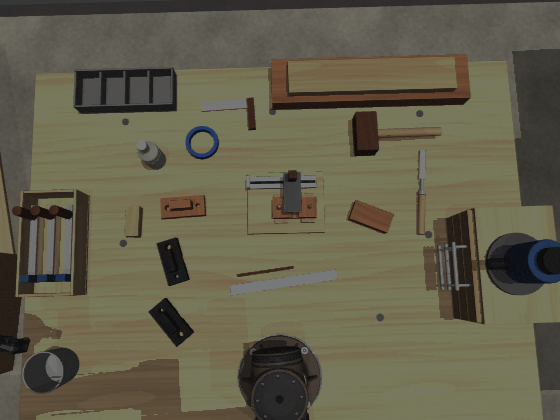

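View pics/side0.png

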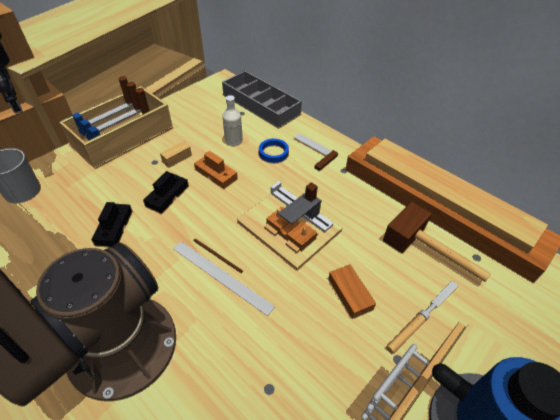

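```bash
cat > h.py <<'E'
import cv2,numpy as np
def load(n): return dict(np.load(n+".npz"))
def cam(d):
    R=cv2.Rodrigues(d["rvec"])[0]; t=np.array(d["tvec"]).reshape(3); return R,t,-R.T@t
def proj(d,P):
    return cv2.projectPoints(np.array(P,float).reshape(-1,1,3),d["rvec"],d["tvec"],d["mtx"],None)[0].reshape(-1,2)
def ray(d,uv,z):
    R,t,c=cam(d); uv=np.array(uv,float).reshape(-1,2)
    v=np.c_[uv,np.ones(len(uv))]@np.linalg.inv(d["mtx"]).T@R
    return c+v*((z-c[2])/v[:,2])[:,None]
def cloud(d):
    R,t,c=cam(d); h,w=d["depth"].shape; u,v=np.meshgrid(np.arange(w),np.arange(h))
    p=np.stack([u,v,np.ones_like(u)],-1)@np.linalg.inv(d["mtx"]).T*d["depth"][...,None]
    return (p-t)@R
E
python3 - <<'E'
from h import *
for n in["top0","side0"]:
    d=load(n); print(proj(d,[[0,0,0],[.154,.657,.239],[.5,0,0]]).round(0))
    img=d["img"]
d=load("top0"); 
def crop(n,x0,x1,y0,y1,s):
    d=load(n); cv2.imwrite(f"pics/{n}_c{x0}.png",cv2.resize(d["img"][y0:y1,x0:x1],None,fx=s,fy=s,interpolation=cv2.INTER_NEAREST))
crop("top0",150,410,150,250,3)
crop("side0",180,370,130,280,4)
P=cloud(d); print(P[208,180].round(3),P[208,290].round(3))
hsv=cv2.cvtColor(d["img"],cv2.COLOR_BGR2HSV)
for (v,u) in [(207,165),(204,180),(200,282),(210,310),(220,370),(225,260),(192,290),(176,292),(270,150)]: print(u,v,hsv[v,u],P[v,u].round(3))
E
```

```text
[[280. 376.]
 [ 11. 336.]
 [275. 205.]]
[[122. 345.]
 [ 16. 105.]
 [278. 222.]]
[0.488 0.276 0.068] [ 0.477 -0.042  0.085]
165 207 [ 10 154  43] [0.5   0.331 0.021]
180 204 [ 12 136 114] [0.499 0.275 0.077]
282 200 [ 12 133  73] [ 0.507 -0.02   0.048]
310 210 [ 12 136 109] [ 0.476 -0.102  0.042]
370 220 [ 11 135 102] [ 0.442 -0.278  0.038]
260 225 [ 21  85 117] [0.438 0.047 0.018]
290 192 [ 0  4 62] [ 0.523 -0.044  0.09 ]
292 176 [  9 121  57] [ 0.559 -0.05   0.135]
150 270 [ 28  68 117] [ 0.314  0.379 -0.   ]
```

View crops.

View pics/top0_c150.png

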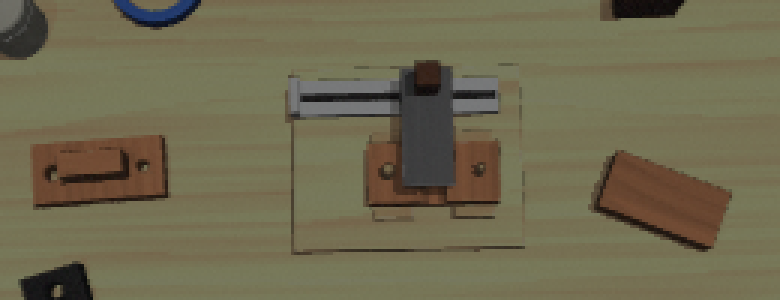

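View pics/side0_c180.png

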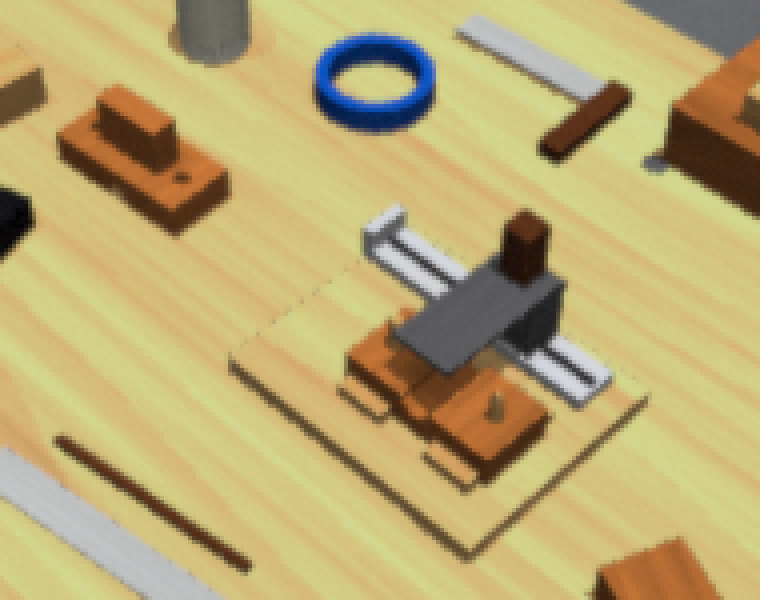

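```bash
python3 - <<'E'
from h import *
for n in ["top0","side0"]:
    d=load(n); P=cloud(d); Z=P[...,2]; hsv=cv2.cvtColor(d["img"],cv2.COLOR_BGR2HSV)
    def rect(name,m,z,roi):
        x0,x1,y0,y1=roi
        m=m&(P[...,0]>x0)&(P[...,0]<x1)&(P[...,1]>y0)&(P[...,1]<y1)
        v,u=np.nonzero(m)
        if len(u)<5: print(n,name,len(u)); return
        X=ray(d,np.c_[u,v],z)[:,:2].astype(np.float32)*1000
        (c,s,a)=cv2.minAreaRect(X); print(n,name,len(u),"zmed",np.median(Z[m]).round(4),"c",np.round(c,1),"s",np.round(s,1),"a",round(a,2),"mean",X.mean(0).round(1))
    b=P[250:300,250:400,2] if n=="top0" else P[330:350,240:300,2]; print("bench z",np.median(b).round(4))
    rect("board",(Z>.01)&(Z<.027),.018,(.35,.65,-.2,.15))
    rect("lower",(Z>.04)&(Z<.056),.048,(.43,.54,-.13,.05))
    rect("arm",(Z>.078)&(Z<.095),.088,(.4,.65,-.13,.12))
    rect("griptop",(Z>.126)&(Z<.145),.134,(.5,.65,-.13,.05))
    rect("captop",(Z>.022)&(Z<.04),.030,(.4,.58,.18,.36))
    rect("ribtop",(Z>.065)&(Z<.085),.074,(.4,.58,.18,.36))
    rect("stop",(Z>.04)&(Z<.056),.048,(.53,.60,.03,.12))
E
```

```text
bench z 0.0003
top0 board 2567 zmed 0.0182 c [503.1 -51.3] s [275.5 280.7] a 87.93 mean [489.6 -21.6]
top0 lower 580 zmed 0.0475 c [485.3 -55.2] s [129.6  59.5] a 88.4 mean [482.1 -59.1]
top0 arm 604 zmed 0.0878 c [523.1 -50.6] s [114.4  88.6] a 2.56 mean [518.  -49.4]
top0 griptop 79 zmed 0.1332 c [565.3 -49.8] s [22.4 22.9] a 88.26 mean [565.  -49.8]
top0 captop 652 zmed 0.0301 c [467.1 275.3] s [128.3 130.6] a 4.2 mean [495.4 276.1]
top0 ribtop 190 zmed 0.0737 c [499.6 277.6] s [25.  64.2] a 3.66 mean [499.7 277.3]
top0 stop 47 zmed 0.0475 c [565.5  80.2] s [ 8.9 33.3] a 88.93 mean [565.9  80.3]
bench z 0.0001
side0 board 2410 zmed 0.0179 c [505.3 -35.2] s [235.  189.3] a 89.71 mean [480.9 -42.2]
side0 lower 640 zmed 0.0475 c [485.3 -61.3] s [134.4  65. ] a 89.66 mean [480.4 -71.2]
side0 arm 598 zmed 0.0878 c [523.9 -54.9] s [ 55.1 117.9] a 87.87 mean [517.6 -55.7]
side0 griptop 78 zmed 0.133 c [564.4 -56. ] s [26.8 28.3] a 88.86 mean [564.8 -56.3]
side0 captop 459 zmed 0.0294 c [466.9 267.9] s [130.9 136.1] a 5.98 mean [488.5 261.1]
side0 ribtop 146 zmed 0.0729 c [499.4 269.2] s [29.4 71.1] a 3.45 mean [499.7 270. ]
side0 stop 46 zmed 0.0468 c [565.5  74.1] s [14.  39.6] a 87.61 mean [566.7  73.9]
```

```bash
python3 -m creep '[[85,27,-50,0,0,0,-5.2],[85,27,-50,0,0,0,-5.2],[85,27,-50,0,0,0,-5.2],[85,27,-50,0,0,0,-5.2],[85,27,-50,0,0,0,-5.2]]' 40
python3 -m creep '[[85,27,-50,0,0,0,-5.2],[85,27,-50,0,0,0,-5.2],[85,27,-50,0,0,0,-5.2],[85,27,-50,0,0,0,-5.2],[85,27,-50,0,0,0,-5.2]]'
```

```text
time: 0.72
tool_pos: [0.2893, 0.4053, 0.2391]
orientation: [-3.141, -0.0, -2.257]
ft_force: [1.2, 0.1, 0.6]
finger_gap: 0.0851
time: 1.35
tool_pos: [0.4241, 0.1555, 0.2394]
orientation: [3.141, 0.0, -2.711]
ft_force: [0.8, 1.2, 0.8]
finger_gap: 0.0849
```

```bash
python3 -m creep '[[85,28,-50,0,0,0,-5.2],[85,28,-50,0,0,0,-5.2],[85,28,-50,0,0,0,-5.2],[85,28,-50,0,0,0,-5.2],[85,28,-50,0,0,0,-5.2]]'
python3 - <<'E'
from station import env
import cv2,numpy as np
d=env.get_image("wrist"); cv2.imwrite("pics/w1.png",d["img"]); np.savez("w1.npz",**d)
print(env.read_state()["orientation"])
E
```

```text
time: 1.98
tool_pos: [0.5643, -0.0946, 0.2391]
orientation: [3.142, -0.0, 3.118]
ft_force: [0.8, 2.1, -0.7]
finger_gap: 0.0851
[-3.13953784e+00 -8.73970238e-04  3.11183583e+00]
```

View pics/w1.png

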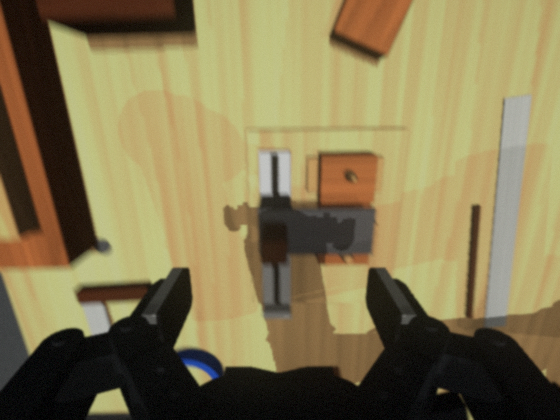

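```bash
python3 - <<'E'
from h import *
d=load("w1"); print(cam(d)[2], cam(d)[0][2]); 
print(proj(d,[[.5643,-.0946,.239],[.5643,-.0946,.108],[.5653,-.0498,.134],[.4853,-.0552,.048]]).round(1))
P=cloud(d);print(P[240,275],P[180,350])
E
python3 -m creep '[[0,1,0,-30,0,0,0],[0,0,0,-35,0,0,0],[0,0,0,-35,0,0,0],[0,0,0,-29,0,0,0],[0,0,0,0,0,0,0]]' 40
```

```text
[ 0.56242483 -0.1767599   0.37387984] [ 0.00772895  0.31799701 -0.94806021]
[[278.7 278.5]
 [278.7 201.2]
 [278.7 259.2]
 [349.5 217.4]]
[ 0.56827945 -0.06387738  0.12456195] [ 0.49166287 -0.10336315  0.06846285]
time: 2.65
tool_pos: [0.5629, -0.0929, 0.108]
orientation: [-3.141, -0.005, 3.121]
ft_force: [0.7, -0.5, 0.8]
finger_gap: -0.0003
```

```bash
python3 -m creep '[[0,0,15,0,0,0,0],[0,1,20,0,0,0,0],[0,0,20,0,0,0,0],[0,1,20,0,0,0,0],[0,1,20,0,0,0,0]]'; python3 -m creep '[[0,0,10,0,0,0,0],[0,0,4,0,0,0,0],[0,0,0,0,0,0,0]]'
```

```text
time: 3.28
tool_pos: [0.5678, 0.0039, 0.1106]
orientation: [3.142, 0.0, 3.122]
ft_force: [-1.7, -2.9, 1.3]
finger_gap: 0.0002
time: 3.65
tool_pos: [0.5681, 0.0167, 0.1103]
orientation: [3.141, 0.001, 3.121]
ft_force: [-0.6, 0.4, -0.2]
finger_gap: -0.0
```

```bash
python3 -m creep '[[0,0,4,0,0,0,0],[0,0,3,0,0,0,0],[0,0,3,0,0,0,0]]'; python3 -m creep '[[0,0,3,0,0,0,0],[0,0,3,0,0,0,0]]'
```

```text
time: 4.03
tool_pos: [0.5678, 0.0242, 0.1103]
orientation: [-3.139, -0.001, 3.121]
ft_force: [7.2, -23.2, -3.5]
finger_gap: -0.0
time: 4.28
tool_pos: [0.5676, 0.0247, 0.1103]
orientation: [-3.131, -0.003, 3.121]
ft_force: [14.5, -53.2, -6.1]
finger_gap: -0.0002
```

```bash
python3 - <<'E'
from station import env
import cv2,numpy as np
from h import *
print(env.read_state()["ft_force"])
d=env.get_image("top"); cv2.imwrite("pics/top1.png",cv2.resize(d["img"][140:260,150:350],None,fx=4,fy=4,interpolation=0)); np.savez("top1.npz",**d)
E
```

```text
[ 14.54871928 -53.16023477  -6.12766388]
```

View pics/top1.png

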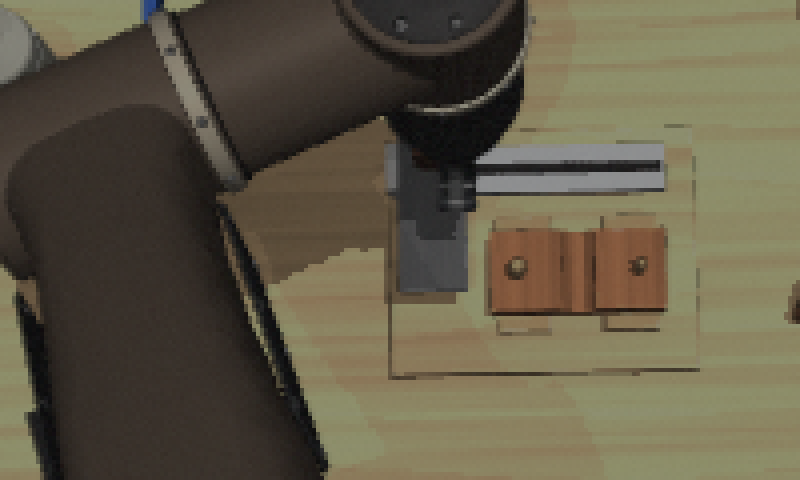

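```bash
python3 -m creep '[[0,0,-15,0,0,0,0],[0,0,-5,40,0,0,0],[40,-20,0,50,0,0,0],[85,-30,0,40,0,0,0],[85,-30,0,0,0,0,0]]'; python3 -m creep '[[85,0,0,0,0,0,0]]'
python3 - <<'E'
from station import env
import cv2,numpy as np
from h import *
for n in ["wrist","top","side"]:
    d=env.get_image(n); cv2.imwrite(f"pics/{n}2.png",d["img"]); np.savez(f"{n}2.npz",**d)
print(env.read_state()["tool_pos"],env.read_state()["ft_force"])
E
```

```text
time: 4.95
tool_pos: [0.4887, 0.013, 0.2436]
orientation: [3.139, 0.006, 3.121]
ft_force: [-0.5, 1.1, -0.3]
finger_gap: 0.0546
time: 5.08
tool_pos: [0.4864, 0.0126, 0.2414]
orientation: [3.139, 0.002, 3.122]
ft_force: [0.3, -0.4, 0.5]
finger_gap: 0.0723
[0.48812644 0.01252518 0.2403051 ] [-0.36302128  0.48072766 -0.5462908 ]
```

View pics/wrist2.png

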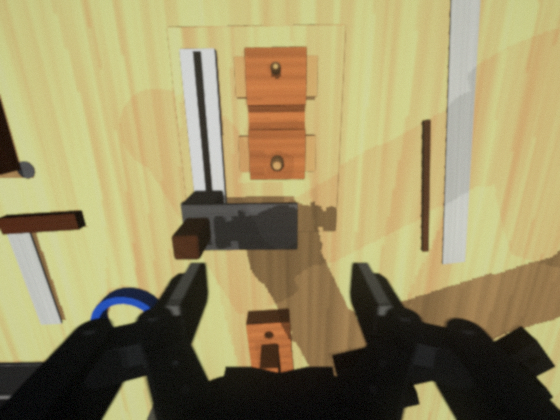

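View pics/side2.png

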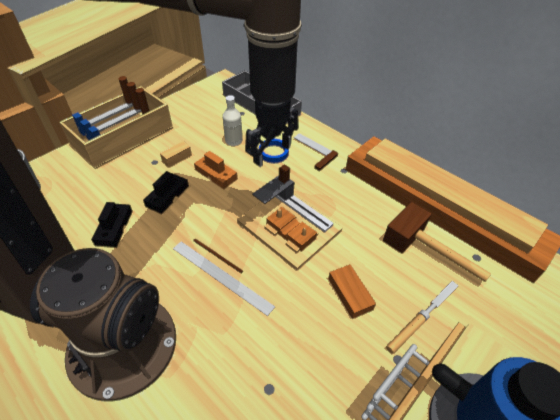

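```bash
python3 - <<'E'
from h import *
for n in ["top2","top1","wrist2","side2"]:
    d=load(n); P=cloud(d); Z=P[...,2]; hsv=cv2.cvtColor(d["img"],cv2.COLOR_BGR2HSV)
    oak=(hsv[...,0]<18)&(hsv[...,1]>110)
    def rect(name,m,z,roi):
        x0,x1,y0,y1=roi
        m=m&(P[...,0]>x0)&(P[...,0]<x1)&(P[...,1]>y0)&(P[...,1]<y1)
        v,u=np.nonzero(m)
        if len(u)<20: print(n,name,len(u)); return
        X=ray(d,np.c_[u,v],z)[:,:2].astype(np.float32)*1000
        (c,s,a)=cv2.minAreaRect(X); print(n,name,len(u),"zmed",np.median(Z[m]).round(4),"c",np.round(c,1),"s",np.round(s,1),"a",round(a,2))
    rect("lower",oak&(Z>.042)&(Z<.056),.048,(.43,.54,-.15,.03))
    rect("dow+",(Z>.064)&(Z<.08),.073,(.46,.51,-.03,.02))
    rect("dow-",(Z>.064)&(Z<.08),.073,(.46,.51,-.13,-.07))
    rect("captop",oak&(Z>.022)&(Z<.04),.030,(.4,.58,.2,.36))
    rect("ribtop",oak&(Z>.065)&(Z<.085),.074,(.4,.58,.2,.36))
    rect("griptop",(Z>.126)&(Z<.145),.134,(.5,.65,-.03,.12))
E
```

```text
top2 lower 616 zmed 0.0479 c [485.2 -58.1] s [123.5  59.5] a 88.4
top2 dow+ 19
top2 dow- 7
top2 captop 0
top2 ribtop 0
top2 griptop 0
top1 lower 685 zmed 0.048 c [485.3 -55.1] s [129.4  59.5] a 88.4
top1 dow+ 18
top1 dow- 8
top1 captop 0
top1 ribtop 0
top1 griptop 8
wrist2 lower 6148 zmed 0.0481 c [488.  -58.2] s [128.5  59.8] a 89.64
wrist2 dow+ 145 zmed 0.0708 c [488.4 -14.7] s [13.  12.9] a 89.19
wrist2 dow- 98 zmed 0.0698 c [ 487.9 -102.5] s [9. 9.] a 88.91
wrist2 captop 1758 zmed 0.0303 c [467.  250.7] s [ 92.6 143.9] a 83.85
wrist2 ribtop 140 zmed 0.0709 c [503.2 241.1] s [14.4 22.6] a 88.89
wrist2 griptop 776 zmed 0.134 c [566.8  44. ] s [25.3 26.6] a 0.03
side2 lower 711 zmed 0.0477 c [486.2 -60.5] s [132.5  63.3] a 89.42
side2 dow+ 23 zmed 0.0696 c [484.8 -17.1] s [14.2 10.7] a 44.09
side2 dow- 9
side2 captop 442 zmed 0.0294 c [470.  267.6] s [124.8 137.4] a 6.17
side2 ribtop 145 zmed 0.0728 c [499.  269.3] s [28.3 71.5] a 1.78
side2 griptop 67 zmed 0.1329 c [564.   42.2] s [29.6 26.6] a 3.25
```

```bash
python3 - <<'E'
from station import env
import cv2,numpy as np
d=env.get_image("wrist"); np.savez("wrist3.npz",**d); print(env.read_state()["tool_pos"])
E
python3 -m creep '[[85,2,60,0,0,0,0],[85,2,60,0,0,0,0],[85,2,60,0,0,0,0],[85,3,60,0,0,0,0],[85,3,60,0,0,0,0]]'; python3 -m creep '[[85,0,32,0,0,0,0],[85,0,0,0,0,0,0],[85,0,0,0,0,0,0],[85,0,0,0,0,0,0]]'
python3 - <<'E'
from station import env
import cv2,numpy as np
d=env.get_image("wrist"); np.savez("wrist4.npz",**d);cv2.imwrite("pics/w4.png",d["img"]); print(env.read_state()["tool_pos"],env.read_state()["orientation"])
from h import *
for n,objs in [("wrist3",[("lower",.042,.056,.048),("dow",.065,.08,.073)]),("wrist4",[("captop",.022,.04,.03),("rib",.065,.085,.074)])]:
    d=load(n); P=cloud(d); Z=P[...,2]; hsv=cv2.cvtColor(d["img"],cv2.COLOR_BGR2HSV)
    oak=(hsv[...,0]<18)&(hsv[...,1]>110)
    for nm,a,b,z in objs:
        m=((Z>a)&(Z<b)&(P[...,0]>.43)&(P[...,0]<.54)); m&=(oak if nm!="dow" else True)
        m&=(P[...,1]<.02 if n=="wrist3" else P[...,1]>.18)
        k,L,S,C=cv2.connectedComponentsWithStats(m.astype(np.uint8))
        for i in range(1,k):
            if S[i,4]<60: continue
            v,u=np.nonzero(L==i); X=ray(d,np.c_[u,v],z)[:,:2].astype(np.float32)*1000
            c,s,an=cv2.minAreaRect(X); print(n,nm,len(u),np.round(c,1),np.round(s,1),round(an,2),Z[L==i].mean().round(4))
E
```

```text
[0.48823891 0.01244521 0.24002679]
time: 5.9
tool_pos: [0.5, 0.3145, 0.2394]
orientation: [-3.141, -0.001, 3.121]
ft_force: [1.5, -0.7, -0.3]
finger_gap: 0.085
time: 6.4
tool_pos: [0.5, 0.3433, 0.2402]
orientation: [-3.141, -0.0, 3.12]
ft_force: [-0.5, -0.9, 0.1]
finger_gap: 0.085
[0.50002526 0.34329722 0.24040988] [3.14157203e+00 2.43644812e-05 3.12008278e+00]
wrist3 lower 3473 [488.  -94.9] [59.5 54.6] 0.15 0.048
wrist3 lower 2699 [488.1 -21.2] [54.8 59.9] 88.93 0.0481
wrist3 dow 95 [ 487.8 -102.2] [9.1 8.5] 41.09 0.0699
wrist3 dow 147 [487.9 -14.2] [12.6 12.6] 43.83 0.0707
wrist4 captop 4986 [502.8 275.6] [ 60.  129.8] 3.07 0.0301
wrist4 captop 458 [467.3 413. ] [27.6 77.9] 87.19 0.0346
wrist4 captop 123 [449.  565.2] [15.2 38.7] 88.87 0.0311
wrist4 rib 1757 [502.7 275.4] [23.8 63.6] 3.08 0.0741
wrist4 rib 465 [478.6 565.9] [101.  22.] 0.26 0.0743
```

View pics/w4.png

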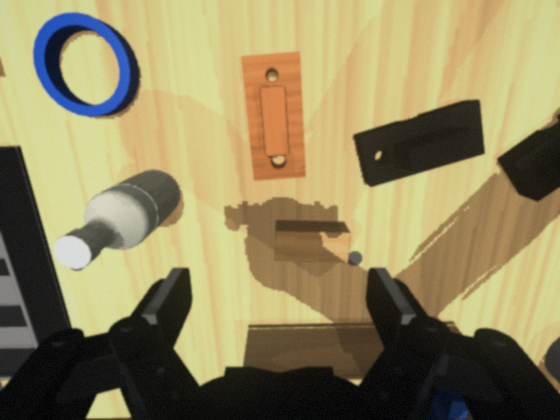

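```bash
python3 -m creep '[[85,1,-34,-20,0,0,2.2],[85,2,-34,-20,0,0,2.1],[85,0,0,-40,0,0,0],[85,0,0,-40,0,0,0],[85,0,0,0,0,0,0]]' 90
python3 - <<'E'
from station import env
import cv2,numpy as np
d=env.get_image("wrist"); np.savez("wrist5.npz",**d);cv2.imwrite("pics/w5.png",d["img"]); print(env.read_state()["tool_pos"],env.read_state()["orientation"])
E
```

```text
time: 7.08
tool_pos: [0.5015, 0.2741, 0.1182]
orientation: [-3.138, -0.004, -3.088]
ft_force: [-0.4, -0.3, 0.0]
finger_gap: 0.0851
[0.50271635 0.27527532 0.12031252] [-3.14004324e+00 -1.08199543e-03 -3.08745994e+00]
```

View pics/w5.png

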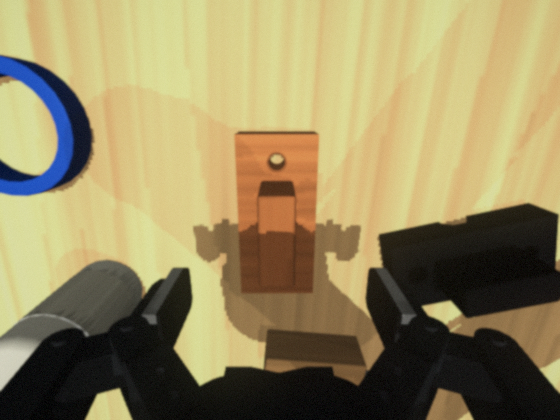

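```bash
python3 -m creep '[[85,0,0,-30,0,0,0],[85,0,0,-25,0,0,0],[85,0,0,-15,0,0,0],[85,0,0,-5,0,0,0],[85,0,0,0,0,0,0]]' 90; python3 -m creep '[[15,0,0,0,0,0,0],[15,0,0,0,0,0,0],[15,0,0,0,0,0,0],[15,0,0,0,0,0,0],[15,0,0,0,0,0,0]]' 90;python3 -m creep '[[15,0,0,0,0,0,0],[15,0,0,0,0,0,0],[15,0,0,0,0,0,0],[15,0,0,0,0,0,0]]'
```

```text
time: 7.75
tool_pos: [0.5032, 0.2766, 0.046]
orientation: [3.141, 0.001, -3.087]
ft_force: [-0.5, -1.2, -0.4]
finger_gap: 0.0852
time: 8.38
tool_pos: [0.5029, 0.2763, 0.0457]
orientation: [3.141, 0.0, -3.087]
ft_force: [-2.5, -0.7, 4.5]
finger_gap: 0.023
time: 8.88
tool_pos: [0.5029, 0.2763, 0.0457]
orientation: [3.141, 0.0, -3.087]
ft_force: [-2.0, -0.5, 5.8]
finger_gap: 0.0228
```

```bash
python3 -m creep '[[15,0,0,10,0,0,0],[15,0,0,30,0,0,0],[15,0,0,40,0,0,0],[15,0,0,30,0,0,0],[15,0,0,0,0,0,0]]'; python3 -m creep '[[15,-5,-40,0,0,0,-1.2],[15,-5,-55,0,0,0,-1.2],[15,-5,-55,0,0,0,-1.1],[15,0,-55,0,0,0,0],[15,0,-55,0,0,0,0]]';python3 -m creep '[[15,0,-50,0,0,0,0],[15,0,-24,0,0,0,0],[15,0,0,0,0,0,0],[15,0,0,0,0,0,0]]'
python3 - <<'E'
from station import env
import cv2,numpy as np
for n in ["wrist","top","side"]:
    d=env.get_image(n); np.savez(n+"6.npz",**d);cv2.imwrite(f"pics/{n}6.png",d["img"] if n=="wrist" else cv2.resize(d["img"][130:280,180:380],None,fx=4,fy=4,interpolation=0))
s=env.read_state();print(s["tool_pos"],s["orientation"],s["ft_force"],s["moment"])
E
```

```text
time: 9.5
tool_pos: [0.5038, 0.2771, 0.1581]
orientation: [3.138, 0.004, -3.087]
ft_force: [-0.2, -0.7, -2.8]
finger_gap: 0.0231
time: 10.12
tool_pos: [0.4867, 0.0144, 0.1545]
orientation: [-3.141, -0.001, 3.135]
ft_force: [2.1, 0.6, -2.5]
finger_gap: 0.0228
time: 10.62
tool_pos: [0.4873, -0.0576, 0.1547]
orientation: [-3.142, -0.001, 3.135]
ft_force: [-0.1, -0.8, -2.0]
finger_gap: 0.023
[ 0.48769675 -0.05704249  0.15505357] [ 3.14158684e+00 -4.16858570e-04  3.13622984e+00] [ 0.82371474 -1.13928624 -1.41115618] [ 0.02685482 -0.07617877  0.02733391]
```

View pics/wrist6.png

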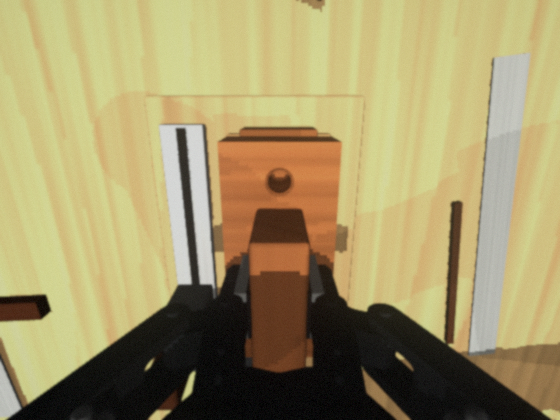

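View pics/side6.png

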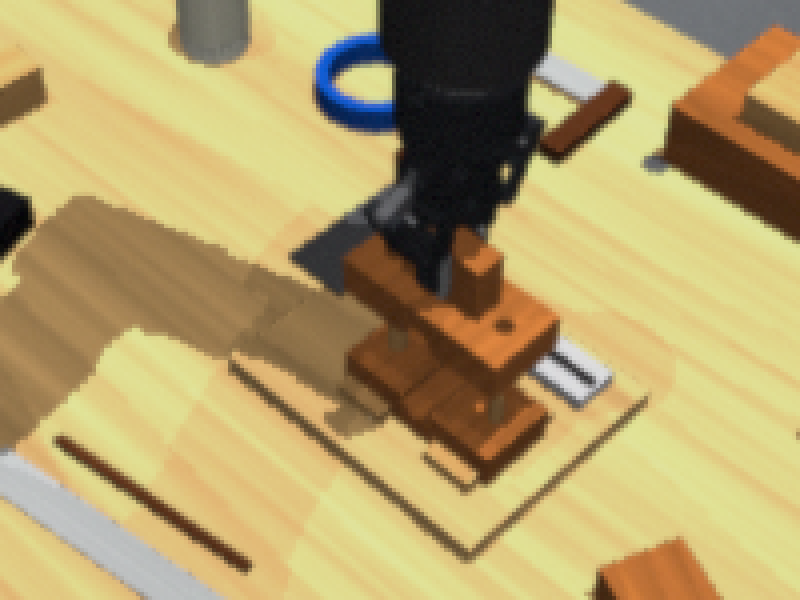

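```bash
python3 - <<'E'
from h import *
d=load("wrist6"); P=cloud(d); Z=P[...,2]; hsv=cv2.cvtColor(d["img"],cv2.COLOR_BGR2HSV)
oak=(hsv[...,0]<18)&(hsv[...,1]>110)
m=oak&(abs(Z-.139)<.004); m[230:]=0; z=Z[m].mean(); print("z",z)
v,u=np.nonzero(m);X=ray(d,np.c_[u,v],z)[:,:2].astype(np.float32)*1000
print("cap part",cv2.minAreaRect(X),X.min(0),X.max(0))
m=oak&(Z>.12); 
# hole: dark pixels within cap top
h=(hsv[...,2]<70); h[:165]=0;h[198:]=0;h[:,:262]=0;h[:,298:]=0
v,u=np.nonzero(h);X=ray(d,np.c_[u,v],z)[:,:2].astype(np.float32)*1000; print("hole",len(u),cv2.minEnclosingCircle(X),X.mean(0))
m=oak&(abs(Z-.048)<.005);m[:,:150]=0;v,u=np.nonzero(m);X=ray(d,np.c_[u,v],.048)[:,:2]*1000; print("lower",X.min(0),X.max(0))
cv2.imwrite("pics/w6c.png",cv2.resize(d["img"][110:210,200:360],None,fx=5,fy=5,interpolation=0))
E
```

```text
z 0.13919332008595364
cap part ((486.888916015625, -100.85113525390625), (45.59336471557617, 59.99740219116211), 89.65333557128906) [ 456.77295 -123.8204 ] [517.02155 -77.87598]
hole 9 ((490.3521728515625, -104.24962615966797), 1.6196051836013794) [ 490.8586   -103.941444]
lower [ 457.56126534 -123.00720366] [517.31204953 -81.49118233]
```

View pics/w6c.png

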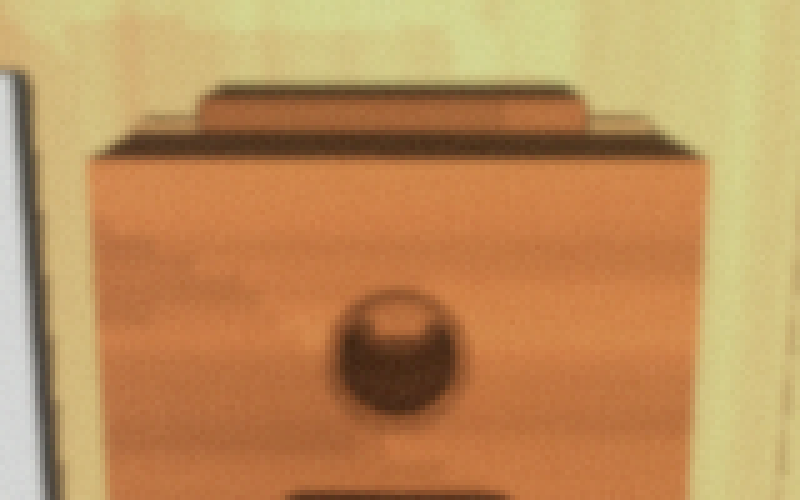

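```bash
python3 -m creep '[[15,0.5,0.8,-15,0,0,0],[15,0,0,-15,0,0,0],[15,0,0,-6,0,0,0],[15,0,0,-4,0,0,0],[15,0,0,0,0,0,0]]'; python3 -m creep '[[15,0,0,-4,0,0,0],[15,0,0,-3,0,0,0],[15,0,0,0,0,0,0]]'
```

```text
time: 11.4
tool_pos: [0.4882, -0.057, 0.1151]
orientation: [-3.141, -0.0, 3.135]
ft_force: [-0.9, -0.1, -2.4]
finger_gap: 0.0225
time: 11.78
tool_pos: [0.4881, -0.057, 0.1081]
orientation: [-3.142, -0.0, 3.135]
ft_force: [-0.8, 0.1, -1.5]
finger_gap: 0.0229
```

```bash
python3 -m creep '[[15,0,0,-4,0,0,0],[15,0,0,-4,0,0,0],[15,0,0,0,0,0,0]]'; python3 -m creep '[[15,0,0,-3,0,0,0],[15,0,0,-2,0,0,0],[15,0,0,0,0,0,0]]'
```

```text
time: 12.15
tool_pos: [0.488, -0.0571, 0.0999]
orientation: [-3.141, -0.001, 3.135]
ft_force: [-0.7, -0.0, -1.6]
finger_gap: 0.0233
time: 12.52
tool_pos: [0.4881, -0.057, 0.0951]
orientation: [-3.141, -0.0, 3.135]
ft_force: [0.5, -0.2, -2.0]
finger_gap: 0.0231
```

Expected contact at about z = 0.0937; I'll press gently now.

```bash
python3 -m creep '[[15,0,0,-1,0,0,0],[15,0,0,-1,0,0,0],[15,0,0,0,0,0,0]]'; python3 -m creep '[[15,0,0,-1,0,0,0],[15,0,0,0,0,0,0]]'
```

```text
time: 12.9
tool_pos: [0.4883, -0.057, 0.0937]
orientation: [-3.142, 0.0, 3.135]
ft_force: [-2.6, 0.8, 3.2]
finger_gap: 0.023
time: 13.15
tool_pos: [0.4883, -0.057, 0.0936]
orientation: [-3.141, 0.001, 3.136]
ft_force: [-6.8, 2.8, 15.3]
finger_gap: 0.023
```

```bash
python3 -m creep '[[15,-0.4,0.2,-0.8,0,0,0],[15,0,0,0,0,0,0],[15,0,0,0,0,0,0],[15,0,0,0,0,0,0]]'
python3 - <<'E'
from station import env
import cv2,numpy as np
from h import *
for n in ["wrist","side"]:
    d=env.get_image(n); np.savez(n+"7.npz",**d);cv2.imwrite(f"pics/{n}7.png",d["img"] if n=="wrist" else cv2.resize(d["img"][130:280,180:380],None,fx=4,fy=4,interpolation=0))
s=env.read_state();print(s["tool_pos"],s["orientation"],s["ft_force"],s["finger_gap"])
d=load("wrist7"); P=cloud(d); Z=P[...,2]; hsv=cv2.cvtColor(d["img"],cv2.COLOR_BGR2HSV)
oak=(hsv[...,0]<18)&(hsv[...,1]>110)
m=oak&(abs(Z-.078)<.008)&(P[...,0]>.44)&(P[...,0]<.53); m[225:]=0;print("captop z",np.median(Z[m]))
v,u=np.nonzero(m);X=ray(d,np.c_[u,v],.078)[:,:2].astype(np.float32)*1000; print(cv2.minAreaRect(X),X.min(0))
E
```

```text
time: 13.65
tool_pos: [0.4883, -0.057, 0.0936]
orientation: [-3.141, 0.002, 3.136]
ft_force: [-9.1, 1.1, 21.6]
finger_gap: 0.0227
[ 0.48828187 -0.05695958  0.09360873] [-3.14120636e+00  1.57840751e-03  3.13592137e+00] [-9.08433926  1.6349124  22.85258773] 0.02286124288002096
captop z 0.0781950493751865
((487.9187927246094, -101.74276733398438), (43.29267501831055, 60.134117126464844), 89.7490234375) [ 457.7874  -123.51311]
```

View pics/wrist7.png

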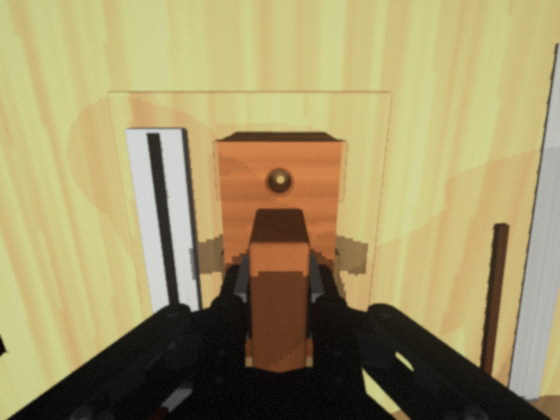

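View pics/side7.png

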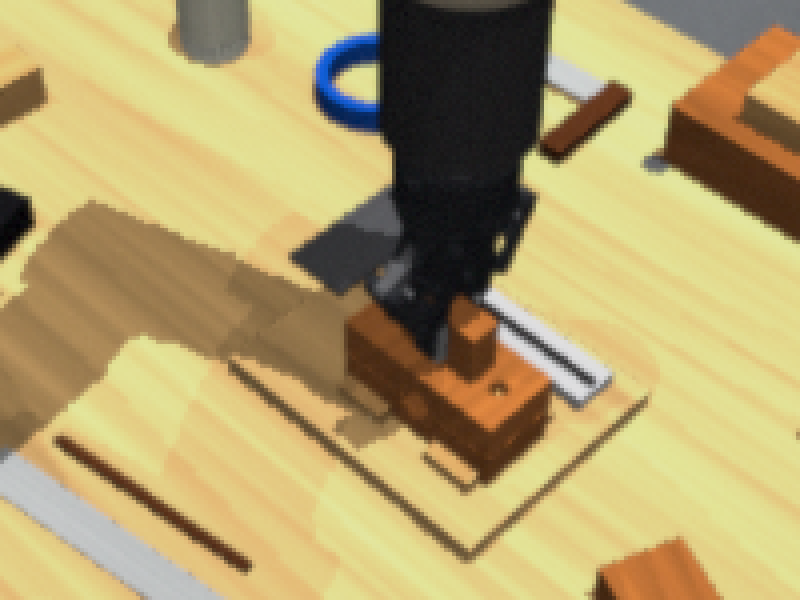

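```bash
python3 - <<'E'
from station import env
print(env.hand_in()); s=env.read_state(); print(s["time"],s["ft_force"],s["tool_pos"])
E
```

```text
the job is handed in; nothing more can be done
None
the job is handed in; nothing more can be done
```

The upper half is on both dowels, fully home and flush on the lower half. I handed the job in at about 13.7 s, still gripping it and pressing down; the hand-in gave no verdict.

- **Guard:** I pushed the grip along the track with closed fingers until it stopped moving. The force rose from 23 to 53 N over the last 0.5 mm of travel. The cameras put the grip about 102 mm beyond the jig centre, a slide of roughly 142 mm. That is only about 2 mm above the 140 mm limit, so being at the stop rests mainly on the force rise. The last side picture shows the arm still clear of the block.
- **Upper half:** I gripped the rib at 90 N, aligned it over the dowels with the wrist camera and lowered it. The dowels went in without resistance, and the halves touched at the expected height.
- **Last checks:**
  - The top of the upper half measured 78.2 mm, against 78 mm expected when seated.
  - Its centre was within about 1 mm of the lower half and in line within about 0.3°.
  - The wrist force was about 22 N downward. The side force was about 9 N, and a small correction I made for it did not reduce it.
- **Bystanders:** none were touched as far as I could see. I did not measure their positions again at the end.
- **Camera disagreement:** the top and side cameras differed from the wrist camera by up to about 3 mm and 1.2° on the jig's position. I relied on the wrist camera for the fit.

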